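# Lay out a drive repair kit on its backing card

## Task

Lay out the repair kit on the brown backing card, ready for wrapping. The flanged hub and the small bin of nuts are already in place and must stay there: lay the bearing flat on the middle of the square paper spot in front of the hub, with the gear flat and centred on top of the bearing, and the bolt on the middle of the square spot in front of the bin. Lay the plain pin on the narrow spot between the hub and the bin, lengthwise along that spot.

Things in the scene. Friction and masses are not known exactly. Their poses are not given: they have to be found in the camera images.
- bearing: Plain steel ball bearing, a flat ring: outer diameter 62 mm, bore about 30 mm, 16 mm thick, about 0.17 kg, lying flat on the bench at the start. Origin at the centre of its underside, z up along its axis.
- gear: Steel spur gear, 64 mm over the teeth, teeth and body 14 mm thick, with a narrow boss on its upper face that brings it to 21 mm; about 0.19 kg, lying flat on the bench, boss up. Origin at the centre of its underside, z up along its axis.
- pin: Plain round ground steel pin, 20 mm in diameter, 90 mm long, lying on the bench; about 0.22 kg; it does not roll. Origin on its underside at mid length, y along its length, z up.
- bolt: Hex-head steel bolt, 79 mm long, shank 12 mm thick, head 24 mm across at its +y end, 22 mm high; lying on the bench, about 0.085 kg. Origin at the height of its underside, at the middle of its length, y along the shank towards the head, z up. It may lie any way round at the end.
- hub: Machined steel hub: a round flange 70 mm in diameter with a narrower boss, 35 mm high in all, standing loose on the back half of the backing card, behind either the left or the right square spot. Origin at the centre of its underside. Not to be moved.
- nut_bin: Small open parts bin with nuts in it, 120 mm (its x, front to back) by 95 mm (its y) by 52 mm high, standing loose on the back half of the card behind the other square spot. Origin at the centre of its underside. Not to be moved.
- left_spot: White square paper spot, 84 x 84 mm, flush on the front left of the brown cardboard backing card (260 mm front to back, 380 mm wide, 4 mm thick, fixed on the bench). Origin at its centre on the card's top, z = 4 mm; x points to the back edge of the card, y to its left. The hub or the bin stands with its centre 127 mm behind it (along +x).
- right_spot: The same kind of square spot at the front right of the card, 250 mm from the left one; axes as for the left spot.
- middle_spot: Narrow white paper spot, 104 mm (its x, front to back) by 36 mm (its y), flush on the card midway between the hub and the bin, whose centres lie 125 mm to its left and right (either way round). Origin at its centre on the card's top, z = 4 mm; axes as for the square spots.
There are look-alikes about, which are no part of the job. Leave any orange look-alike of the bearing alone. Leave any purple look-alike of the bolt alone.

How it is judged (in metres and radians):
At the end, for the whole second after the job is handed in: All at rest: bearing flat on the card within 12 mm of the centre of the spot in front of the hub, gear flat on it within 8 mm of its centre, bolt lying within 15 mm of the centre of the spot in front of the bin, pin within 12 mm of the centre of the narrow spot and 0.2 rad of its length (((horizontal distance between hub and left_spot below 0.16 m and horizontal distance between bearing and left_spot below 0.012 m and horizontal distance between bolt and right_spot below 0.015 m) or (horizontal distance between hub and right_spot below 0.16 m and horizontal distance between bearing and right_spot below 0.012 m and horizontal distance between bolt and left_spot below 0.015 m)) and height (world z) of bearing below 0.009 m and angle between each of bearing, gear's own z axis and vertical below 0.1 rad and horizontal distance between gear and bearing below 0.008 m and height (world z) of gear between 0.016 and 0.026 m and horizontal distance between pin and middle_spot below 0.012 m and height (world z) of pin below 0.01 m and angle between pin's own z axis and vertical below 0.15 rad and angle between the y axis of pin and the x axis of middle_spot, either way round below 0.2 rad and height (world z) of bolt below 0.012 m and linear speed of each of bearing, gear, pin, bolt below 0.02 m/s); the robot touches nothing.
It fails at once if the hub is shifted by more than 12 mm or the bin by more than 12 mm (distance of any of hub, nut_bin from where it was at the start of the episode above 0.012 m).
It also fails if it takes over 109 s, if anything falls off the work surface, if the arm or the gripper's body presses on something with over 40 N, if the wrist force passes 120 N, or if a joint passes its speed limit or range.

## Robot

A 6-joint arm with a two-finger parallel gripper is mounted at the origin on a cart in front of the work surface, level with it; the furniture and walls round the work are solid. World frame = base frame: x ahead of the robot, y to its left, z up, the work surface at z = 0. Lengths are in mm, angles in rad, forces in N, time in s.
With the tool pointing down it reaches from about 350 to 975 mm from the base axis. Payload 7.1 kg.
Tool frame: the origin (TCP) lies midway between the tips of the shut fingers; the grasp point (between the pads) lies pinch_z behind it (pinch_z is the distance from the TCP to the grasp point, in mm); z points along the fingers, y is the line along which they close (so a half turn about z gives the same grasp; the last joint's range is limited). The gripper opens to 88 mm and grips with 3 to 60 N. Pads are 20 mm wide; open, the fingers measure 115 mm over their backs; the gripper's body (75 mm by 178 mm) begins 61 mm behind the grasp point.
Start: joints at [-1.298, 0.423, 1.63, -0, 1.089, -0.019], TCP at [179.816, -598.557, 222.675] pointing down, gripper open.
Joint ranges: [-3, 3], [-0.9, 2.11], [0.09, 2.58], [-1.31, 4.45], [0.11, 2.69], [-2.54, 2.54]. Speed limits (rad/s): [2.39, 2.39, 3.01, 3.14, 3.14, 3.14].

## Interface

Orientations are given as a rotation vector (axis times angle).
In Python, from workcell import get_obs, get_image, close_job, pinch_z gives the robot as it stands.
- The arm moves only by the tool jog_arm, never from a script. Its argument "commands" is a list of rows, each a list of 3 entries, a list of its own where there are three numbers: the gripper command: -1 is shut, 1 is fully open, values between are in proportion, then the shift along the tool's x, y, z as a fraction of full scale, then the turn, a rotation vector about the tool's x, y, z as a fraction of full scale. In form: [[gripper, [tx, ty, tz], [rx, ry, rz]], ...]. A call has 1 to 10 rows; each row shifts and turns the commanded pose from where the row before left it, along the tool's axes as they then stand; what a row does not reach is not made up. Full scale, the value 1, is 0.1 m for a shift and 45 degrees for a turn. A row lasts 1/10 s, in which the tool goes at most 50 mm and 8.59 degrees, less where a joint would pass 70% of its speed; a pose out of reach is approached as far as the arm can. A call with a number of a shift or a turn outside -1 to 1 is refused whole. A call with a gripper value outside its range is refused whole. The fingers move at their own pace and stop on an object; the grip force is fixed at half the most. Time passes only in rows, so rows that do not move let the fingers close. It gives the time, the measured TCP pose, the force, the opening and the grip force at its end, in the units of the state.
- get_obs(): the state, without advancing time (a new reading comes with each control period).
- get_image(name): name is "side" or "top"; returns a dict with "image" (384x512x3 uint8, blue, green, red), "z_map" (384x512 float32, mm along the optical axis (not along the pixel's ray), 0 where there is no reading), "intrinsics" (3x3 intrinsics, pixels), "k1" (the pictures are not rectified: a ray, as slopes to the right and down, at radius r is drawn at 1 + k1 r^2 times it, then the intrinsics apply), "eye" and "orientation" of the camera in the world. Camera axes: x right, y down, z forward; pixel columns grow to the right and rows downward; lengths in mm; the calibration is good to about 2 mm. A picture is of the moment at which its call begins.
- close_job(): hands the job in; it is judged then, once.
The state is a dict: "t": time; "qpos": joint angles; "qvel": joint speeds; "joint_torque": joint torques, N m; "ee_pos": TCP position; "orientation": TCP orientation; "ft_force": force on the tool from outside, world axes, zero at the start; "moment": the same for the moment, N m; "width": finger opening in mm; "grasp_force": force on a finger pad.
Only numpy, scipy, OpenCV 4.12 (cv2) and the standard library are available. Lean on these libraries where they do the work, as an engineer would, in place of code of your own. Each camera call takes 0.05 s, during which the arm holds its last target. There are 200 camera calls.

## Working session

There is one attempt and no reset: what is moved stays moved. The work goes in short steps, Python scripts to look and compute and a tool call to move; the robot and the scene stay as the last step left them, time stands still between calls to the robot, and variables do not carry over. Pictures are saved under pics/ and viewed, at most 14 in all, crops included, and the job is handed in when it is done.

Besides the shell and the picture viewer there is one more tool, called after ">>>" by a JSON object that holds its "fn" and its "kwargs". jog_arm: Moves the arm, as the interface text tells. Its arguments: {"type":"object","properties":{"commands":{"type":"array","items":{"type":"array"}}},"required":["commands"]}

```bash
mkdir -p pics; ls
cat > h.py <<'E'
import numpy as np,cv2
from scipy.spatial.transform import Rotation as R
from workcell import get_obs,get_image,close_job,pinch_z
def cloud(d):
    K=np.array(d["intrinsics"],float);h,w=d["z_map"].shape
    u,v=np.meshgrid(np.arange(w),np.arange(h))
    xd=(u-K[0,2])/K[0,0];yd=(v-K[1,2])/K[1,1];x,y=xd.copy(),yd.copy()
    for _ in range(10):
        s=1+d["k1"]*(x*x+y*y);x,y=xd/s,yd/s
    z=d["z_map"];P=np.stack([x*z,y*z,z],-1)
    o=np.array(d["orientation"],float)
    M=o if o.shape==(3,3) else R.from_rotvec(o).as_matrix()
    W=P@M.T+np.array(d["eye"],float);W[z==0]=np.nan
    return W
E
python3 - <<'E'
from h import *
for n in("top","side"):
    d=get_image(n);cv2.imwrite(f"pics/{n}0.png",d["image"]);np.savez(n+"0.npz",W=cloud(d),im=d["image"])
    print(n,d["eye"],d["orientation"],d["k1"],d["intrinsics"])
o=get_obs();print(o,pinch_z)
E
```

```text
pics
top [ 219.11872627   -7.01820583 1287.15143716] [-2.09827779  2.0922867  -0.236528  ] -0.061855164094613405 [[454.16236535   0.         253.97546267]
 [  0.         454.16236535 182.62479768]
 [  0.           0.           1.        ]]
side [212.95682241 987.95018683 456.16849483] [-0.38606088  2.46300641 -1.66746289] -0.007270811910590967 [[351.61370087   0.         256.93469323]
 [  0.         351.61370087 188.24692285]
 [  0.           0.           1.        ]]
{'t': 0.1, 'qpos': array([-1.29798252e+00,  4.23789160e-01,  1.63060002e+00, -2.78332874e-05,
        1.08859969e+00, -1.90287996e-02]), 'qvel': array([ 0.00106001, -0.00217539, -0.00269051, -0.00064239, -0.00073127,
       -0.00079054]), 'joint_torque': array([-1.69611238e-03, -5.45612669e+01, -2.74325895e+01,  6.44044136e-02,
        1.88184920e-02, -6.13519023e-05]), 'ee_pos': array([ 179.68853362, -598.08983534,  221.96930894]), 'orientation': array([-3.10683480e+00, -4.56619297e-01,  3.15821676e-04]), 'ft_force': array([-0.29686128,  0.38554971, -0.13876798]), 'moment': array([0.01811123, 0.06060165, 0.00865425]), 'grasp_force': 0.0, 'width': 87.76533968432133} 18.700000000000003
```

View pics/top0.png

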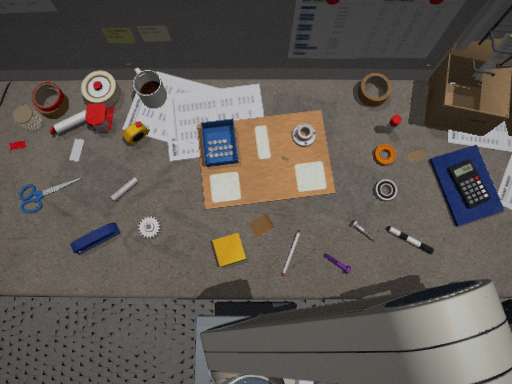

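View pics/side0.png

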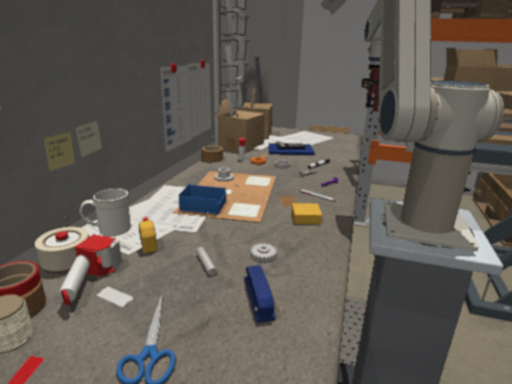

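The top view shows bearing (385,190), gear (149,227), pin (124,189), bolt (362,230), hub at right (304,134), bin at left (220,143), and spots at (225,187), (311,177) and (263,142). The orange ring (385,154) and purple bolt (337,263) are the look-alikes. The side view agrees.

Run:
```python
from h import *
f=np.load("top0.npz");W=f["W"];im=f["im"].astype(int)
eye=np.array([219.11872627,-7.01820583,1287.15143716])
def atz(W,z): # slide along rays to height z
    D=W-eye;return eye+D*((z-eye[2])/D[...,2])[...,None]
hsv=cv2.cvtColor(f["im"],cv2.COLOR_BGR2HSV)
val=im.min(-1)
def seg(name,u,v,r,mask,z):
    m=np.zeros(val.shape,bool);m[v-r:v+r+1,u-r:u+r+1]=1
    m&=mask
    n,l,s,c=cv2.connectedComponentsWithStats(m.astype(np.uint8))
    # largest
    k=1+np.argmax(s[1:,4]);q=l==k
    P=atz(W,z)[q];P=P[~np.isnan(P[:,0])]
    (c0,sz,a)=cv2.minAreaRect(P[:,:2].astype(np.float32))
    box=cv2.boxPoints((c0,sz,a))
    e=box[1]-box[0];e2=box[2]-box[1];L=e if np.hypot(*e)>np.hypot(*e2) else e2
    print(name,"n",q.sum(),"rect c",np.round(c0,1),"size",np.round(sz,1),"long ang",round(float(np.arctan2(L[1],L[0])),3),"mean",P[:,:2].mean(0).round(1),"zmed",np.nanmedian(W[q][:,2]).round(1), "z95",np.nanpercentile(W[q][:,2],95).round(1))
    return q
sat=hsv[...,1]
for nm,u,v,r in(("left",225,187,24),("right",311,177,24),("mid",263,142,22)):
    seg(nm,u,v,r,(val>165)&(sat<70),4)
h=W[...,2]
bench=np.nanmedian(h[200:290,60:200]);print("bench",bench)
for nm,u,v,r,z,t in(("bearing",385,190,16,16,5),("gear",149,227,17,14,5),("pin",124,189,19,10,5),("bolt",362,230,17,6,3),("hub",304,134,18,10,9),("bin",220,143,30,52,20),("obear",385,154,14,16,5)):
    seg(nm,u,v,r,(h-bench>t),z)
crop=f["im"]
cv2.imwrite("pics/c.png",np.hstack([cv2.resize(crop[v-25:v+25,u-25:u+25],(380,380),interpolation=cv2.INTER_CUBIC) for u,v in((385,190),(362,230))]))
```

```text
left n 756 rect c [510.5  87.8] size [81.7 80.7] long ang 0.129 mean [510.3  87.4] zmed 3.7 z95 7.7
right n 749 rect c [ 542.9 -160.3] size [82.1 80.9] long ang 0.129 mean [ 542.6 -160.6] zmed 3.5 z95 7.5
mid n 346 rect c [647.4 -20.8] size [101.2  31.8] long ang 0.132 mean [646.8 -21. ] zmed 3.8 z95 7.9
bench -0.0499662449749394
bearing n 306 rect c [ 500.1 -375.5] size [60.1 64. ] long ang -0.812 mean [ 500.  -375.8] zmed 14.2 z95 18.4
gear n 367 rect c [390.7 299.5] size [64.2 62.2] long ang 1.333 mean [390.6 299.5] zmed 14.3 z95 21.6
pin n 226 rect c [503.5 382.6] size [25.1 94.9] long ang -0.853 mean [503.2 380.2] zmed 17.2 z95 21.8
bolt n 140 rect c [ 386.2 -307. ] size [84.8 23.5] long ang 0.981 mean [ 386.6 -303.1] zmed 11.3 z95 18.7
hub n 372 rect c [ 669.6 -143.6] size [68.3 69.1] long ang -0.017 mean [ 669.2 -142.7] zmed 15.8 z95 41.2
bin n 302 rect c [632.9 102.3] size [130.4  93.9] long ang 0.127 mean [648.6 111.1] zmed 38.2 z95 55.2
obear n 295 rect c [ 608.  -380.8] size [59.6 64.2] long ang -0.803 mean [ 607.1 -380.6] zmed 13.9 z95 18.7
```

View pics/c.png

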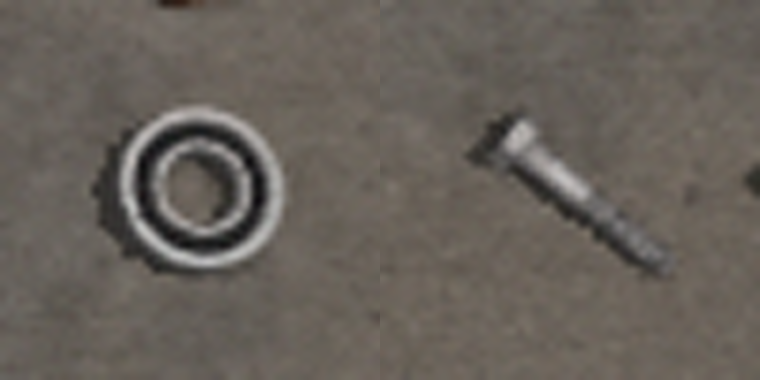

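Bearing centre is at crop (200,187), which matches the measurement. The bolt head is upper left at (515,130) and its tip at (668,268). The middle spot measures about 5 mm off the expected geometry, so I'm refining that along with the bolt.

```bash
cat >> h.py <<'E'
def atz(W,eye,z):
    D=W-eye;return eye+D*((z-eye[2])/D[...,2])[...,None]
def go(x,y,z=None,th=None):
    "tool-axis shift fractions needed to bring TCP to target (current axes), and turn fraction"
    o=get_obs();M=R.from_rotvec(o["orientation"]).as_matrix()
    p=o["ee_pos"];d=np.array([x-p[0],y-p[1],(z-p[2]) if z is not None else 0])
    t0=np.arctan2(M[1,0],M[0,0]);print("p",p.round(1),"th",t0.round(3),"tilt",np.arccos(-M[2,2]).round(4),"q",np.array(o["qpos"]).round(2),"w",round(o["width"],1),"t",round(o["t"],1))
    tz=0
    if th is not None:
        tz=-((th-t0+np.pi/2)%np.pi-np.pi/2)/(np.pi/4)
    c,s=np.cos(th if th is not None else t0),np.sin(th if th is not None else t0)
    print("shift in current axes /0.1m",(M.T@d/100).round(3),"turn z frac",round(tz,3))
E
python3 - <<'E'
from h import *
f=np.load("top0.npz");W=f["W"];im=f["im"]
eye=np.array([219.11872627,-7.01820583,1287.15143716])
# bolt by brightness
g=cv2.cvtColor(im,cv2.COLOR_BGR2GRAY)
u,v=362,230
m=np.zeros(g.shape,bool);m[v-16:v+17,u-16:u+20]=1
q=m&(g>115);n,l,s,c=cv2.connectedComponentsWithStats(cv2.dilate(q.astype(np.uint8),np.ones((2,2))));k=1+np.argmax(s[1:,4]);q&=(l==k)
P=atz(W,eye,11)[q][:,:2];mu=P.mean(0);w,V=np.linalg.eigh(np.cov(P.T));ax=V[:,1];ax*=np.sign(ax[0])
t=(P-mu)@ax;print("bolt",q.sum(),mu,np.arctan2(ax[1],ax[0]),t.min(),t.max(),"mid",mu+ax*(t.min()+t.max())/2)
# height profile
h=W[...,2];B=atz(W,eye,8)[...,:2]-mu
a=B@ax;b=B@np.array([-ax[1],ax[0]])
for lo in range(-50,50,10):
    z=h[(a>=lo)&(a<lo+10)&(abs(b)<5)];print(lo,np.nanmedian(z).round(1),len(z),end="; ")
# pin
# mid edges: project all candidates in card frame
Wc=atz(W,eye,4);yaw=.13;ex=np.array([np.cos(yaw),np.sin(yaw)]);ey=np.array([-ex[1],ex[0]])
Q=Wc[...,:2]-np.array([652.6,-19.8]);a=Q@ex;b=Q@ey
print()
for lo in range(-75,75,5):
    k=(a>=lo)&(a<lo+5)&(abs(b)<10);print(lo,np.median(g[k]),end="; ")
print()
for lo in range(-30,30,3):
    k=(b>=lo)&(b<lo+3)&(abs(a)<40);print(lo,np.median(g[k]),end="; ")
print()
# pin axis by brightness
u,v=124,189;m=np.zeros(g.shape,bool);m[v-19:v+20,u-19:u+20]=1
q=m&(g>120);n,l,s,c=cv2.connectedComponentsWithStats(q.astype(np.uint8));k=1+np.argmax(s[1:,4]);q=l==k
P=atz(W,eye,12)[q][:,:2].astype(np.float32);r=cv2.minAreaRect(P);print("pin",r,P.mean(0))
cv2.imwrite("pics/c2.png",np.hstack([cv2.resize(im[v-25:v+25,u-25:u+25],(380,380),interpolation=cv2.INTER_CUBIC) for u,v in((263,142),(124,189))]))
go(387,-304)
E
```

```text
bolt 42 [ 395.29481362 -293.30102454] 0.8308890597004708 -19.053059195759722 16.791627649030715 mid [ 394.53246308 -294.13609328]
-50 8.6 12; -40 11.6 12; -30 11.2 13; -20 11.4 12; -10 14.6 12; 0 13.6 13; 10 18.7 12; 20 1.4 12; 30 -0.6 13; 40 -1.1 12; 
-75 137.0; -70 131.5; -65 133.0; -60 165.0; -55 195.0; -50 195.0; -45 196.0; -40 197.0; -35 194.0; -30 194.0; -25 193.0; -20 195.0; -15 194.0; -10 192.5; -5 193.0; 0 193.5; 5 193.0; 10 193.0; 15 192.0; 20 193.0; 25 195.0; 30 192.5; 35 193.0; 40 189.0; 45 153.0; 50 136.0; 55 136.0; 60 133.5; 65 131.0; 70 139.0; 
-30 136.0; -27 136.0; -24 138.0; -21 151.0; -18 180.0; -15 192.0; -12 193.0; -9 193.5; -6 194.0; -3 193.0; 0 193.0; 3 194.0; 6 194.0; 9 193.0; 12 193.0; 15 180.0; 18 150.0; 21 134.0; 24 134.0; 27 133.0; 
pin ((503.1332092285156, 380.3330383300781), (14.603764533996582, 88.76872253417969), 40.22990798950195) [nan nan]
p [ 179.7 -598.1  222. ] th 0.292 tilt 0.0014 q [-1.3   0.42  1.63 -0.    1.09 -0.02] w 87.8 t 0.1
shift in current axes /0.1m [ 2.832 -2.22   0.003] turn z frac 0
```

View pics/c2.png

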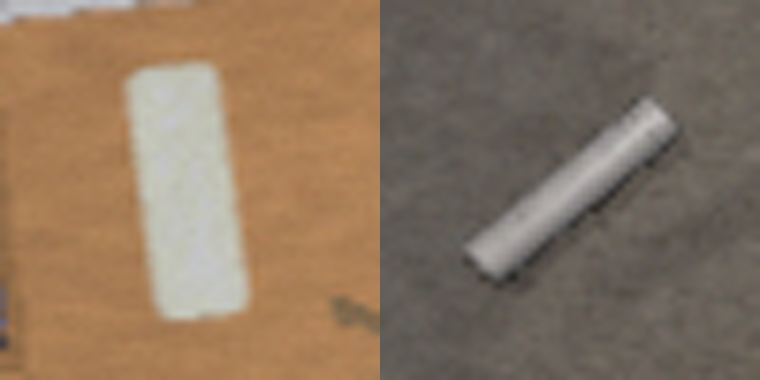

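The middle spot (crop 127–248 × 62–318) centres 6 mm nearer than nominal, so I'll use the measured (647,-21). The pin is clear at about (503,380), angle -0.86. Bearing first.

>>> {"fn": "jog_arm", "kwargs": {"commands": [[1, [0.37, -0.12, 0.1], [0, 0, 0]], [1, [0.37, -0.12, 0.1], [0, 0, 0]], [1, [0.37, -0.12, 0.1], [0, 0, 0]], [1, [0.37, -0.12, 0.1], [0, 0, 0]], [1, [0.37, -0.12, 0.1], [0, 0, 0]], [1, [0.37, -0.12, 0.1], [0, 0, 0]], [1, [0.37, -0.12, 0.1], [0, 0, 0]], [1, [0.37, -0.12, 0.1], [0, 0, 0]], [1, [0.37, -0.12, 0.1], [0, 0, 0]], [1, [0.37, -0.12, 0.1], [0, 0, 0]]]}}

```text
t: 1.1
ee_pos: [500.6, -376.0, 121.9]
orientation: [-3.108, -0.457, 0.001]
ft_force: [0.0, -1.0, 0.0]
width: 88.1
grasp_force: 0.0
```

Run:
```python
from h import *
go(500,-375.6,5)
f=np.load("top0.npz");W=f["W"];eye=np.array([219.11872627,-7.01820583,1287.15143716])
A=atz(W,eye,10);a,b=A[222,355],A[240,375];d=(a-b)[:2];print(a,b,np.hypot(*d),np.arctan2(d[1],d[0]),(a+b)/2)
```

```text
p [ 500.6 -376.   121.9] th 0.292 tilt 0.0007 q [-0.66  0.55  1.69 -0.    0.9   0.62] w 88.1 t 1.1
shift in current axes /0.1m [-0.005 -0.005  1.169] turn z frac 0
[ 406.63676552 -284.21460143   10.        ] [ 355.54246089 -338.54040644   10.        ] 74.5782881007188 0.8160421155854051 [ 381.0896132  -311.37750394   10.        ]
```

>>> {"fn": "jog_arm", "kwargs": {"commands": [[1, [0, 0, 0.3], [0, 0, 0]], [1, [0, 0, 0.3], [0, 0, 0]], [1, [0, 0, 0.3], [0, 0, 0]], [1, [0, 0, 0.2], [0, 0, 0]], [1, [0, 0, 0.07], [0, 0, 0]], [-1, [0, 0, 0], [0, 0, 0]], [-1, [0, 0, 0], [0, 0, 0]], [-1, [0, 0, 0], [0, 0, 0]], [-1, [0, 0, 0], [0, 0, 0]], [-1, [0, 0, 0], [0, 0, 0]]]}}

```text
t: 2.1
ee_pos: [500.4, -377.9, 7.0]
orientation: [3.107, 0.457, 0.002]
ft_force: [-0.7, 0.3, 6.1]
width: 60.7
grasp_force: 30.0
```

>>> {"fn": "jog_arm", "kwargs": {"commands": [[-1, [0, 0, -0.3], [0, 0, 0]], [-1, [0, 0, -0.4], [0, 0, 0]], [-1, [0.1, -0.2, 0], [0, 0, 0]], [-1, [0.15, -0.3, 0], [0, 0, 0]], [-1, [0.15, -0.3, 0], [0, 0, 0]], [-1, [0.15, -0.3, 0], [0, 0, 0]], [-1, [0.15, -0.3, 0], [0, 0, 0]], [-1, [0.15, -0.3, 0], [0, 0, 0]], [-1, [0.18, -0.26, 0], [0, 0, 0]], [-1, [0, 0, 0], [0, 0, 0]]]}}

```text
t: 3.1
ee_pos: [542.4, -156.8, 75.9]
orientation: [-3.107, -0.462, -0.0]
ft_force: [0.5, -0.2, -1.0]
width: 60.8
grasp_force: 30.0
```

Run:
```python
from h import *
go(542.9,-160.4,10)
```

```text
p [ 542.4 -156.8   75.9] th 0.295 tilt 0.0006 q [-0.3   0.54  1.85  0.    0.75  0.97] w 60.8 t 3.1
shift in current axes /0.1m [-0.006  0.036  0.659] turn z frac 0
```

>>> {"fn": "jog_arm", "kwargs": {"commands": [[-1, [0, 0.04, 0.2], [0, 0, 0]], [-1, [0, 0, 0.2], [0, 0, 0]], [-1, [0, 0, 0.15], [0, 0, 0]], [-1, [0, 0, 0.07], [0, 0, 0]], [-1, [0, 0, 0.02], [0, 0, 0]], [-1, [0, 0, 0], [0, 0, 0]]]}}

```text
t: 3.7
ee_pos: [543.1, -163.9, 11.8]
orientation: [-3.108, -0.456, 0.0]
ft_force: [-0.2, 1.2, -1.7]
width: 61.1
grasp_force: 30.0
```

Run:
```python
from h import *
go(542.9,-160.4,10);print(get_obs()["ft_force"])
```

```text
p [ 543.1 -163.9   11.8] th 0.292 tilt 0.0001 q [-0.31  0.66  1.85 -0.    0.63  0.97] w 61.1 t 3.7
shift in current axes /0.1m [ 0.009 -0.034  0.018] turn z frac 0
[-0.23689501  1.15453    -1.66475119]
```

>>> {"fn": "jog_arm", "kwargs": {"commands": [[-1, [0.01, -0.035, 0], [0, 0, 0]], [-1, [0, 0, 0.01], [0, 0, 0]], [-1, [0, 0, 0], [0, 0, 0]], [0.9, [0, 0, 0], [0, 0, 0]], [0.9, [0, 0, 0], [0, 0, 0]], [0.9, [0, 0, 0], [0, 0, 0]], [0.9, [0, 0, -0.3], [0, 0, 0]], [0.9, [0, 0, -0.4], [0, 0, 0]], [1, [0, 0, -0.4], [0, 0, 0]], [1, [0, 0, 0], [0, 0, 0]]]}}

```text
t: 4.7
ee_pos: [546.5, -161.1, 125.9]
orientation: [3.104, 0.456, 0.013]
ft_force: [-0.6, -0.3, 0.5]
width: 87.7
grasp_force: 0.0
```

Run:
```python
from h import *
go(386,-306,5,0.82)
```

```text
p [ 546.5 -161.1  125.9] th 0.292 tilt 0.0093 q [-0.31  0.47  1.83  0.    0.84  0.97] w 87.7 t 4.7
shift in current axes /0.1m [-1.963  0.92   1.198] turn z frac -0.673
```

>>> {"fn": "jog_arm", "kwargs": {"commands": [[0, [-0.33, 0.15, 0], [0, 0, 0]], [0, [-0.33, 0.15, 0], [0, 0, 0]], [0, [-0.33, 0.15, 0], [0, 0, 0]], [0, [-0.33, 0.15, 0], [0, 0, 0]], [0, [-0.33, 0.15, 0], [0, 0, 0]], [0, [-0.3, 0.16, 0], [0, 0, 0]], [0, [0, 0, 0.2], [0, 0, -0.17]], [0, [0, 0, 0.2], [0, 0, -0.17]], [0, [0, 0, 0.2], [0, 0, -0.17]], [0, [0, 0, 0.2], [0, 0, -0.16]]]}}

```text
t: 5.7
ee_pos: [382.1, -303.3, 39.5]
orientation: [-2.879, -1.256, 0.0]
ft_force: [-0.3, 0.9, -0.1]
width: 44.2
grasp_force: 0.0
```

Run:
```python
from h import *
d=get_image("top");cv2.imwrite("pics/t1.png",d["image"])
go(387,-305,5,0.82)
```

```text
p [ 380.7 -302.1   37.1] th 0.829 tilt 0.0042 q [-0.7   0.54  2.03 -0.    0.58  0.05] w 43.9 t 5.8
shift in current axes /0.1m [0.021 0.067 0.321] turn z frac 0.011
```

View pics/t1.png

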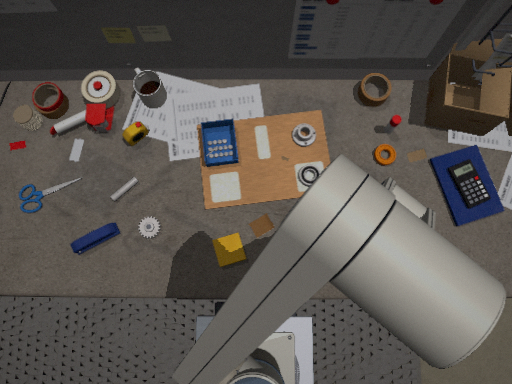

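The bearing sits on the right spot at about (311,176). Correcting position and gripping the bolt.

>>> {"fn": "jog_arm", "kwargs": {"commands": [[0, [0.02, 0.065, 0], [0, 0, 0]], [0, [0, 0, 0], [0, 0, 0]], [0, [0, 0, 0.2], [0, 0, 0]], [0, [0, 0, 0.1], [0, 0, 0]], [0, [0, 0, 0.02], [0, 0, 0]], [-1, [0, 0, 0], [0, 0, 0]], [-1, [0, 0, 0], [0, 0, 0]], [-1, [0, 0, 0], [0, 0, 0]], [-1, [0, 0, 0], [0, 0, 0]]]}}

```text
t: 6.65
ee_pos: [388.8, -306.4, 9.1]
orientation: [2.882, 1.249, 0.001]
ft_force: [-0.5, 0.5, 0.6]
width: 15.6
grasp_force: 0.2
```

Run:
```python
from h import *
go(510.5,87.7,12)
```

```text
p [ 388.8 -306.4    9.1] th 0.818 tilt 0.0007 q [-0.69  0.6   2.02  0.    0.53  0.06] w 15.6 t 6.7
shift in current axes /0.1m [ 3.708 -1.807 -0.03 ] turn z frac 0
```

>>> {"fn": "jog_arm", "kwargs": {"commands": [[-0.5, [0, 0, 0], [0, 0, 0]], [-0.5, [0, 0, 0.04], [0, 0, 0]], [-1, [0, 0, 0], [0, 0, 0]], [-1, [0, 0, 0], [0, 0, 0]], [-1, [0, 0, 0], [0, 0, 0]], [-1, [0, 0, 0], [0, 0, 0]]]}}

```text
t: 7.25
ee_pos: [388.5, -306.2, 4.6]
orientation: [-2.882, -1.249, 0.0]
ft_force: [-0.5, -0.3, -0.6]
width: 11.0
grasp_force: 30.0
```

>>> {"fn": "jog_arm", "kwargs": {"commands": [[-1, [0, 0, -0.4], [0, 0, 0]], [-1, [0, 0, -0.4], [0, 0, 0]], [-1, [0.4, -0.19, 0], [0, 0, 0]], [-1, [0.42, -0.2, 0], [0, 0, 0]], [-1, [0.42, -0.2, 0], [0, 0, 0]], [-1, [0.42, -0.2, 0], [0, 0, 0]], [-1, [0.42, -0.2, 0], [0, 0, 0]], [-1, [0.42, -0.2, 0], [0, 0, 0]], [-1, [0.42, -0.2, 0], [0, 0, 0]], [-1, [0.42, -0.2, 0], [0, 0, 0]]]}}

```text
t: 8.25
ee_pos: [501.1, 48.2, 84.8]
orientation: [2.882, 1.25, 0.0]
ft_force: [0.3, -0.9, 0.0]
width: 11.0
grasp_force: 30.0
```

>>> {"fn": "jog_arm", "kwargs": {"commands": [[-1, [0.4, -0.18, 0], [0, 0, 0]], [-1, [0, 0, 0], [0, 0, 0]], [-1, [0, 0, 0], [0, 0, 0]]]}}

```text
t: 8.55
ee_pos: [514.7, 88.5, 84.5]
orientation: [2.881, 1.253, -0.001]
ft_force: [-0.9, -0.0, -1.0]
width: 11.1
grasp_force: 30.0
```

Run:
```python
from h import *
go(513.5,91,9)
```

```text
p [514.7  88.5  84.5] th 0.821 tilt 0.0006 q [ 0.15  0.48  1.94 -0.    0.72  0.9 ] w 11.1 t 8.6
shift in current axes /0.1m [ 0.01  -0.026  0.755] turn z frac 0
```

>>> {"fn": "jog_arm", "kwargs": {"commands": [[-1, [0.01, -0.03, 0.3], [0, 0, 0]], [-1, [0, 0, 0.25], [0, 0, 0]], [-1, [0, 0, 0.13], [0, 0, 0]], [-1, [0, 0, 0.05], [0, 0, 0]], [-1, [0, 0, 0.02], [0, 0, 0]], [-1, [0, 0, 0], [0, 0, 0]], [-1, [0, 0, 0], [0, 0, 0]]]}}

```text
t: 9.25
ee_pos: [514.2, 90.4, 10.5]
orientation: [2.882, 1.249, 0.002]
ft_force: [0.0, 0.6, 0.1]
width: 11.4
grasp_force: 30.0
```

>>> {"fn": "jog_arm", "kwargs": {"commands": [[-0.3, [0, 0, 0], [0, 0, 0]], [-0.3, [0, 0, 0], [0, 0, 0]], [-0.3, [0, 0, 0], [0, 0, 0]], [-0.3, [0, 0, -0.2], [0, 0, 0]], [0, [0, 0, -0.4], [0, 0, 0]], [1, [0, 0, -0.5], [0, 0, 0]], [1, [0, 0, 0], [0, 0, 0]]]}}

```text
t: 9.95
ee_pos: [517.6, 91.1, 125.4]
orientation: [2.88, 1.249, 0.016]
ft_force: [0.0, -0.4, -0.3]
width: 51.2
grasp_force: 0.0
```

Run:
```python
from h import *
go(390.7,299.5,8)
```

```text
p [517.6  91.1 125.4] th 0.818 tilt 0.0105 q [0.15 0.42 1.92 0.   0.79 0.9 ] w 51.2 t 9.9
shift in current axes /0.1m [ 0.644 -2.358  1.164] turn z frac 0
```

>>> {"fn": "jog_arm", "kwargs": {"commands": [[1, [0.1, -0.33, 0], [0, 0, 0]], [1, [0.1, -0.33, 0], [0, 0, 0]], [1, [0.1, -0.33, 0], [0, 0, 0]], [1, [0.1, -0.33, 0], [0, 0, 0]], [1, [0.1, -0.33, 0.1], [0, 0, 0]], [1, [0.1, -0.33, 0.2], [0, 0, 0]], [1, [0.09, -0.35, 0.2], [0, 0, 0]], [1, [0, 0, 0.2], [0, 0, 0]], [1, [0, 0, 0], [0, 0, 0]], [1, [0, 0, 0], [0, 0, 0]]]}}

```text
t: 10.95
ee_pos: [390.4, 299.8, 49.3]
orientation: [2.882, 1.25, -0.002]
ft_force: [0.0, -0.5, -0.1]
width: 87.9
grasp_force: 0.0
```

Run:
```python
from h import *
d=get_image("top");cv2.imwrite("pics/t2.png",d["image"])
W=cloud(d);eye=np.array(d["eye"]);go(390.7,299.5,5)
# bearing on card: bright ring centre
h=W[...,2];A=atz(W,eye,20)
m=np.zeros(h.shape,bool);m[158:196,290:332]=1
q=m&(h>12);P=A[q][:,:2];c,r=cv2.minEnclosingCircle(P.astype(np.float32));print("bearing",q.sum(),c,r,P.mean(0))
c=cv2.resize(d["image"][150:210,200:340],(800,343),interpolation=cv2.INTER_CUBIC);cv2.imwrite("pics/t2c.png",c)
```

```text
p [391.  299.8  49.9] th 0.817 tilt 0.0 q [ 0.63  0.52  2.01 -0.    0.61  1.38] w 88.0 t 11.0
shift in current axes /0.1m [-0.005  0.     0.449] turn z frac 0
bearing 283 (542.8814697265625, -154.98291015625) 31.631189346313477 [ 542.8355269  -155.66432527]
```

View pics/t2c.png

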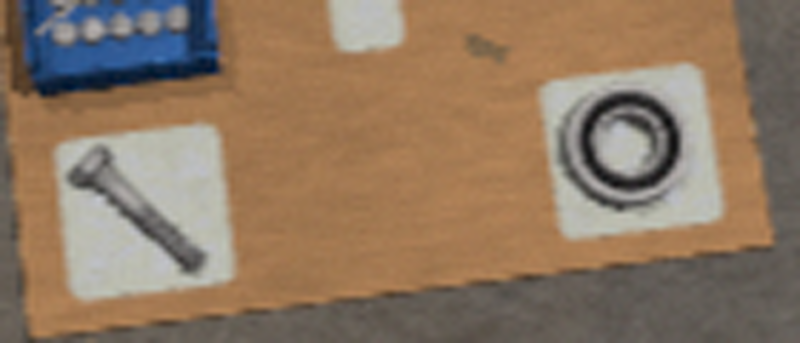

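The bolt is on the left spot, head at crop (90,168) and tip (198,262). The bearing is at (622,147) against a spot centre of (632,152), about 5 mm off and inside tolerance. So the camera reads about 4–5 mm higher in y than the robot. I'll centre the gear by gripping it twice at right angles, then place it at the robot coordinates where the bearing was released.

>>> {"fn": "jog_arm", "kwargs": {"commands": [[1, [0, 0, 0.2], [0, 0, 0]], [1, [0, 0, 0.15], [0, 0, 0]], [1, [0, 0, 0.08], [0, 0, 0]], [-1, [0, 0, 0], [0, 0, 0]], [-1, [0, 0, 0], [0, 0, 0]], [-1, [0, 0, 0], [0, 0, 0]], [-1, [0, 0, 0], [0, 0, 0]], [-1, [0, 0, 0], [0, 0, 0]], [-1, [0, 0, 0], [0, 0, 0]]]}}

```text
t: 11.9
ee_pos: [391.3, 300.4, 7.4]
orientation: [-2.882, -1.249, -0.002]
ft_force: [1.3, -2.5, 6.6]
width: 63.1
grasp_force: 30.0
```

>>> {"fn": "jog_arm", "kwargs": {"commands": [[1, [0, 0, 0], [0, 0, 0]], [1, [0, 0, 0], [0, 0, 0]], [1, [0, 0, 0], [0, 0, 0]], [1, [0, 0, -0.3], [0, 0, 0]], [1, [0, 0, -0.2], [0, 0, 0]], [1, [0, 0, 0], [0, 0, -0.19]], [1, [0, 0, 0], [0, 0, -0.19]], [1, [0, 0, 0], [0, 0, -0.19]], [1, [0, 0, 0], [0, 0, -0.19]], [1, [0, 0, 0], [0, 0, -0.19]]]}}

```text
t: 12.9
ee_pos: [390.5, 300.1, 56.6]
orientation: [-2.222, -2.221, 0.001]
ft_force: [0.1, 0.7, 1.5]
width: 87.8
grasp_force: 0.0
```

>>> {"fn": "jog_arm", "kwargs": {"commands": [[1, [0, 0, 0], [0, 0, -0.19]], [1, [0, 0, 0], [0, 0, -0.19]], [1, [0, 0, 0], [0, 0, -0.19]], [1, [0, 0, 0], [0, 0, -0.19]], [1, [0, 0, 0], [0, 0, -0.19]], [1, [0, 0, 0], [0, 0, -0.1]], [1, [0, 0, 0], [0, 0, 0]], [1, [0, 0, 0], [0, 0, 0]]]}}

```text
t: 13.7
ee_pos: [390.6, 300.1, 56.6]
orientation: [-1.158, -2.92, 0.0]
ft_force: [-0.3, 0.4, -0.1]
width: 87.9
grasp_force: 0.0
```

Run:
```python
from h import *
go(390.5,299.7,5,.82+np.pi/2)
d=get_image("top");W=cloud(d);print((get_obs()["ee_pos"]))
```

```text
p [390.6 300.1  56.6] th 2.387 tilt 0.0002 q [ 0.63  0.5   2.01  0.    0.62 -0.18] w 87.9 t 13.7
shift in current axes /0.1m [-0.002 -0.003  0.516] turn z frac -0.005
[390.60950834 300.08717332  56.60241344]
```

>>> {"fn": "jog_arm", "kwargs": {"commands": [[1, [0, 0, 0.25], [0, 0, 0]], [1, [0, 0, 0.17], [0, 0, 0]], [1, [0, 0, 0.07], [0, 0, 0]], [-1, [0, 0, 0], [0, 0, 0]], [-1, [0, 0, 0], [0, 0, 0]], [-1, [0, 0, 0], [0, 0, 0]], [-1, [0, 0, 0], [0, 0, 0]], [-1, [0, 0, 0], [0, 0, 0]], [-1, [0, 0, 0], [0, 0, 0]]]}}

```text
t: 14.65
ee_pos: [391.2, 300.5, 8.4]
orientation: [1.155, 2.921, 0.002]
ft_force: [-0.4, -1.0, 6.9]
width: 63.2
grasp_force: 30.0
```

Run:
```python
from h import *
go(542.4,-160.3,27)
```

```text
p [391.2 300.5   8.4] th 2.389 tilt 0.0014 q [ 0.63  0.6   2.02  0.    0.52 -0.19] w 63.2 t 14.7
shift in current axes /0.1m [-4.254 -2.328 -0.189] turn z frac 0
```

>>> {"fn": "jog_arm", "kwargs": {"commands": [[-1, [0, 0, -0.4], [0, 0, 0]], [-1, [0, 0, -0.4], [0, 0, 0]], [-1, [-0.33, -0.18, 0], [0, 0, 0]], [-1, [-0.33, -0.18, 0], [0, 0, 0]], [-1, [-0.33, -0.18, 0], [0, 0, 0]], [-1, [-0.33, -0.18, 0], [0, 0, 0]], [-1, [-0.33, -0.18, 0], [0, 0, 0]], [-1, [-0.33, -0.18, 0], [0, 0, 0]], [-1, [-0.33, -0.18, 0], [0, 0, 0]], [-1, [-0.33, -0.18, 0], [0, 0, 0]]]}}

```text
t: 15.65
ee_pos: [484.8, 13.0, 87.6]
orientation: [-1.155, -2.921, 0.0]
ft_force: [1.0, -0.1, -2.3]
width: 62.6
grasp_force: 30.0
```

>>> {"fn": "jog_arm", "kwargs": {"commands": [[-1, [-0.33, -0.18, 0], [0, 0, 0]], [-1, [-0.33, -0.18, 0], [0, 0, 0]], [-1, [-0.33, -0.18, 0], [0, 0, 0]], [-1, [-0.33, -0.18, 0], [0, 0, 0]], [-1, [-0.29, -0.17, 0], [0, 0, 0]], [-1, [0, 0, 0], [0, 0, 0]], [-1, [0, 0, 0], [0, 0, 0]], [-1, [0, 0, 0], [0, 0, 0]]]}}

```text
t: 16.45
ee_pos: [540.6, -159.5, 87.3]
orientation: [-1.154, -2.92, -0.0]
ft_force: [0.1, 0.6, -3.0]
width: 62.7
grasp_force: 30.0
```

Run:
```python
from h import *
go(542.4,-160.3,28)
```

```text
p [ 540.6 -159.5   87.3] th 2.389 tilt 0.0017 q [-0.31  0.53  1.85  0.    0.77 -1.13] w 62.7 t 16.4
shift in current axes /0.1m [-0.019  0.007  0.593] turn z frac 0
```

>>> {"fn": "jog_arm", "kwargs": {"commands": [[-1, [-0.02, 0.01, 0.2], [0, 0, 0]], [-1, [0, 0, 0.2], [0, 0, 0]], [-1, [0, 0, 0.13], [0, 0, 0]], [-1, [0, 0, 0.03], [0, 0, 0]], [-1, [0, 0, 0.02], [0, 0, 0]], [-1, [0, 0, 0], [0, 0, 0]], [-1, [0, 0, 0], [0, 0, 0]]]}}

```text
t: 17.15
ee_pos: [544.2, -161.2, 30.4]
orientation: [1.154, 2.921, 0.0]
ft_force: [0.5, -0.0, -1.5]
width: 62.6
grasp_force: 30.0
```

Run:
```python
from h import *
go(542.4,-160.3,28);print(get_obs()["ft_force"])
```

```text
p [ 544.2 -161.2   30.4] th 2.389 tilt 0.0011 q [-0.31  0.62  1.85  0.    0.66 -1.13] w 62.6 t 17.1
shift in current axes /0.1m [ 0.019 -0.006  0.024] turn z frac 0
[ 0.46784828 -0.02111992 -1.47355765]
```

>>> {"fn": "jog_arm", "kwargs": {"commands": [[-1, [0.01, 0, 0.01], [0, 0, 0]], [-1, [0, 0, 0.01], [0, 0, 0]], [-1, [0, 0, 0], [0, 0, 0]], [1, [0, 0, 0], [0, 0, 0]], [1, [0, 0, 0], [0, 0, 0]], [1, [0, 0, 0], [0, 0, 0]], [1, [0, 0, 0], [0, 0, 0]], [1, [0, 0, -0.3], [0, 0, 0]], [1, [0, 0, -0.4], [0, 0, 0]], [1, [0, 0, -0.4], [0, 0, 0]]]}}

```text
t: 18.15
ee_pos: [542.4, -160.3, 138.3]
orientation: [-1.154, -2.92, 0.0]
ft_force: [0.1, -0.9, -0.9]
width: 87.7
grasp_force: 0.0
```

Run:
```python
from h import *
go(503.3,378,12,-0.86+np.pi)
```

```text
p [ 542.4 -160.3  138.3] th 2.389 tilt 0.0017 q [-0.31  0.45  1.82  0.    0.87 -1.13] w 87.7 t 18.1
shift in current axes /0.1m [3.963 3.662 1.267] turn z frac 0.137
```

>>> {"fn": "jog_arm", "kwargs": {"commands": [[1, [0.3, 0.28, 0], [0, 0, 0]], [1, [0.3, 0.28, 0], [0, 0, 0]], [1, [0.3, 0.28, 0], [0, 0, 0]], [1, [0.3, 0.28, 0], [0, 0, 0]], [1, [0.3, 0.28, 0], [0, 0, 0]], [1, [0.3, 0.28, 0], [0, 0, 0]], [1, [0.3, 0.28, 0], [0, 0, 0]], [1, [0.3, 0.28, 0], [0, 0, 0]], [1, [0.3, 0.28, 0], [0, 0, 0]], [1, [0.3, 0.28, 0], [0, 0, 0]]]}}

```text
t: 19.15
ee_pos: [515.1, 250.7, 137.7]
orientation: [1.155, 2.922, 0.0]
ft_force: [0.5, 1.1, -0.5]
width: 87.8
grasp_force: 0.0
```

>>> {"fn": "jog_arm", "kwargs": {"commands": [[0, [0.3, 0.28, 0], [0, 0, 0]], [0, [0.3, 0.28, 0], [0, 0, 0]], [0, [0.36, 0.3, 0], [0, 0, 0]], [0, [0, 0, 0.3], [0, 0, 0.14]], [0, [0, 0, 0.3], [0, 0, 0]], [0, [0, 0, 0], [0, 0, 0]], [0, [0, 0, 0], [0, 0, 0]]]}}

```text
t: 19.85
ee_pos: [503.9, 377.1, 77.5]
orientation: [-1.313, -2.853, 0.002]
ft_force: [-0.6, -0.1, 1.0]
width: 43.9
grasp_force: 0.0
```

Run:
```python
from h import *
go(503.3,379,7,-0.86+np.pi)
d=get_image("top");W=cloud(d);eye=np.array(d["eye"]);cv2.imwrite("pics/t3.png",d["image"])
h=W[...,2];m=np.zeros(h.shape,bool);m[158:196,290:332]=1
for z,t in((34,27),):
    q=m&(h>t);P=atz(W,eye,z)[q][:,:2];c,r=cv2.minEnclosingCircle(P.astype(np.float32));print("gear",q.sum(),c,r,P.mean(0),np.nanmedian(h[q]))
im=d["image"]
a=cv2.resize(im[155:200,285:335],(440,396),interpolation=cv2.INTER_CUBIC);b=cv2.resize(im[165:210,95:140],(360,396),interpolation=cv2.INTER_CUBIC)
cv2.imwrite("pics/t3c.png",np.hstack([a,b]))
```

```text
p [503.9 377.1  77.5] th 2.279 tilt 0.0015 q [ 0.62  0.62  1.7  -0.    0.83 -0.08] w 43.9 t 19.9
shift in current axes /0.1m [0.018 0.009 0.705] turn z frac -0.003
gear 332 (540.0897827148438, -157.94436645507812) 31.868059158325195 [ 540.39992365 -157.84323245] 33.77679149472658
```

View pics/t3c.png

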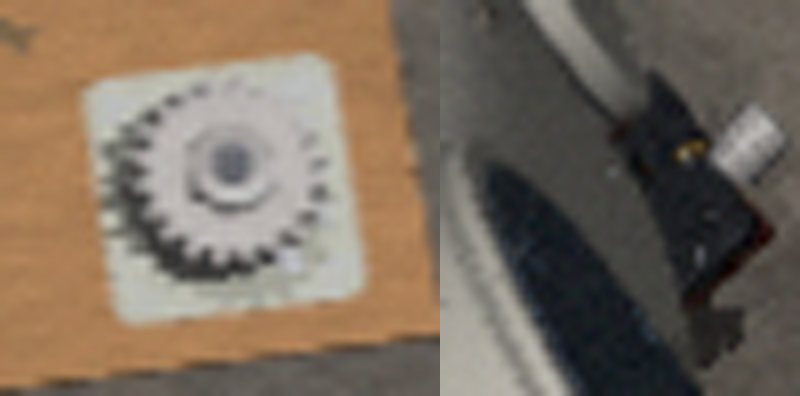

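The gear lies flat on the bearing at crop (235,165), top at about 34 mm, with camera offset ≈3–4 mm. The fingers are over the pin, so grip it.

>>> {"fn": "jog_arm", "kwargs": {"commands": [[0, [0.01, 0.01, 0.3], [0, 0, 0]], [0, [0, 0, 0.25], [0, 0, 0]], [0, [0, 0, 0.13], [0, 0, 0]], [0, [0, 0, 0.02], [0, 0, 0]], [-1, [0, 0, 0], [0, 0, 0]], [-1, [0, 0, 0], [0, 0, 0]], [-1, [0, 0, 0], [0, 0, 0]], [-1, [0, 0, 0], [0, 0, 0]], [-1, [0, 0, 0], [0, 0, 0]], [-1, [0, 0, 0], [0, 0, 0]]]}}

```text
t: 20.9
ee_pos: [504.8, 379.1, 8.8]
orientation: [1.313, 2.853, 0.002]
ft_force: [-1.6, -0.9, 6.3]
width: 19.8
grasp_force: 30.0
```

Run:
```python
from h import *
go(647,-24,12,.13);print(get_obs()["grasp_force"])
```

```text
p [504.8 379.1   8.8] th 2.279 tilt 0.0012 q [ 0.63  0.72  1.71 -0.    0.71 -0.08] w 19.8 t 20.9
shift in current axes /0.1m [-3.987 -1.542 -0.033] turn z frac -1.264
29.978392124176025
```

>>> {"fn": "jog_arm", "kwargs": {"commands": [[-1, [0, 0, -0.4], [0, 0, 0]], [-1, [0, 0, -0.4], [0, 0, 0]], [-1, [0, 0, -0.4], [0, 0, 0]], [-1, [0, 0, -0.3], [0, 0, 0]], [-1, [-0.33, -0.13, 0], [0, 0, 0]], [-1, [-0.33, -0.13, 0], [0, 0, 0]], [-1, [-0.33, -0.13, 0], [0, 0, 0]], [-1, [-0.33, -0.13, 0], [0, 0, 0]], [-1, [-0.33, -0.13, 0], [0, 0, 0]], [-1, [-0.33, -0.13, 0], [0, 0, 0]]]}}

```text
t: 21.9
ee_pos: [573.8, 176.3, 157.6]
orientation: [-1.313, -2.854, 0.0]
ft_force: [1.0, 0.2, -1.8]
width: 19.5
grasp_force: 30.0
```

>>> {"fn": "jog_arm", "kwargs": {"commands": [[-1, [-0.33, -0.13, 0], [0, 0, 0]], [-1, [-0.33, -0.13, 0], [0, 0, 0]], [-1, [-0.33, -0.13, 0], [0, 0, 0]], [-1, [-0.33, -0.13, 0], [0, 0, 0]], [-1, [-0.33, -0.13, 0], [0, 0, 0]], [-1, [-0.33, -0.11, 0], [0, 0, 0]], [-1, [0, 0, 0], [0, 0, 0]], [-1, [0, 0, 0], [0, 0, 0]]]}}

```text
t: 22.7
ee_pos: [644.5, -22.7, 157.3]
orientation: [-1.316, -2.852, 0.0]
ft_force: [0.4, 0.4, -1.9]
width: 19.9
grasp_force: 30.0
```

>>> {"fn": "jog_arm", "kwargs": {"commands": [[-1, [0, 0, 0], [0, 0, -0.18]], [-1, [0, 0, 0], [0, 0, -0.18]], [-1, [0, 0, 0], [0, 0, -0.18]], [-1, [0, 0, 0], [0, 0, -0.18]], [-1, [0, 0, 0], [0, 0, -0.18]], [-1, [0, 0, 0], [0, 0, -0.18]], [-1, [0, 0, 0], [0, 0, -0.18]], [-1, [0, 0, 0], [0, 0, 0]], [-1, [0, 0, 0], [0, 0, 0]]]}}

```text
t: 23.6
ee_pos: [644.4, -21.1, 157.6]
orientation: [0.195, -3.135, -0.0]
ft_force: [0.1, 0.6, -2.2]
width: 19.9
grasp_force: 30.0
```

Run:
```python
from h import *
go(647,-24,13,.13)
d=get_image("side");cv2.imwrite("pics/s1.png",cv2.resize(d["image"][130:260,150:300],(750,600)))
```

```text
p [644.4 -21.1 157.6] th -3.017 tilt 0.0006 q [-0.05  0.53  1.63  0.    0.99 -1.75] w 19.9 t 23.6
shift in current axes /0.1m [-0.023 -0.033  1.446] turn z frac -0.007
```

View pics/s1.png

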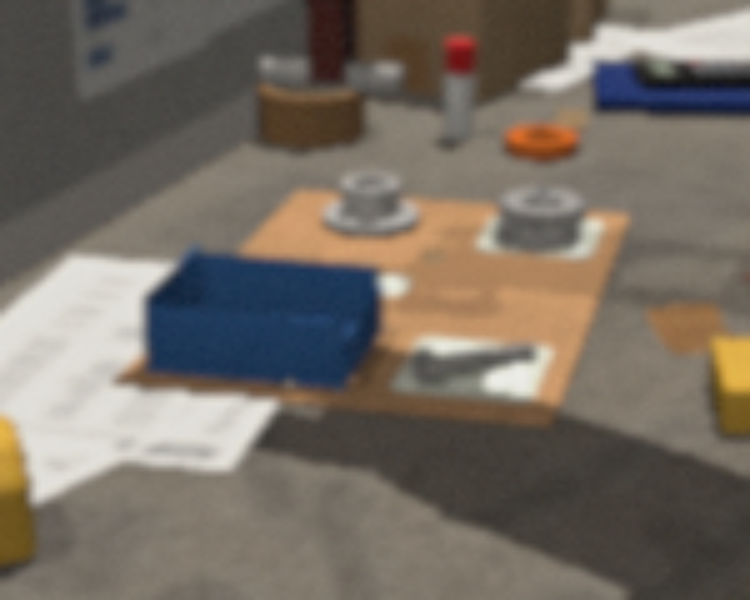

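The gear stack looks aligned, with the gear and bearing at (540,220). The pin is held at (330,70) and the bin and hub are unmoved. Lowering the pin.

>>> {"fn": "jog_arm", "kwargs": {"commands": [[-1, [-0.02, -0.03, 0.3], [0, 0, 0]], [-1, [0, 0, 0.4], [0, 0, 0]], [-1, [0, 0, 0.4], [0, 0, 0]], [-1, [0, 0, 0.2], [0, 0, 0]], [-1, [0, 0, 0.1], [0, 0, 0]], [-1, [0, 0, 0], [0, 0, 0]], [-1, [0, 0, 0], [0, 0, 0]], [-1, [0, 0, 0], [0, 0, 0]]]}}

```text
t: 24.45
ee_pos: [648.5, -24.9, 19.4]
orientation: [-0.198, 3.133, -0.001]
ft_force: [0.1, -0.1, -2.2]
width: 19.3
grasp_force: 30.0
```

Run:
```python
from h import *
go(647,-24,13,.13)
```

```text
p [648.5 -24.9  19.4] th -3.015 tilt 0.0028 q [-0.06  0.72  1.66 -0.    0.75 -1.75] w 19.3 t 24.4
shift in current axes /0.1m [0.014 0.011 0.064] turn z frac -0.005
```

>>> {"fn": "jog_arm", "kwargs": {"commands": [[-1, [0.01, 0.01, 0.04], [0, 0, 0]], [-1, [0, 0, 0.015], [0, 0, 0]], [-1, [0, 0, 0], [0, 0, 0]], [0, [0, 0, 0], [0, 0, 0]], [0, [0, 0, 0], [0, 0, 0]], [0, [0, 0, 0], [0, 0, 0]], [0, [0, 0, -0.2], [0, 0, 0]], [0, [0, 0, -0.4], [0, 0, 0]], [0, [0, 0, -0.4], [0, 0, 0]], [0, [0, 0, -0.4], [0, 0, 0]]]}}

```text
t: 25.45
ee_pos: [645.8, -24.0, 153.4]
orientation: [0.199, -3.135, -0.0]
ft_force: [1.1, 0.5, -0.1]
width: 43.8
grasp_force: 0.0
```

>>> {"fn": "jog_arm", "kwargs": {"commands": [[0, [0.4, 0, -0.2], [0, 0, 0]], [0, [0.3, -0.4, 0], [0, 0, 0]], [0, [0.3, -0.4, 0], [0, 0, 0]], [0, [0.3, -0.4, 0], [0, 0, 0]], [0, [0.3, -0.4, 0], [0, 0, 0]], [0, [0.3, -0.4, 0], [0, 0, 0]], [0, [0, -0.4, 0], [0, 0, 0]], [0, [0, -0.4, 0], [0, 0, 0]], [0, [0, 0, 0], [0, 0, 0]], [0, [0, 0, 0], [0, 0, 0]]]}}

```text
t: 26.45
ee_pos: [492.7, -326.2, 171.9]
orientation: [0.196, -3.135, -0.001]
ft_force: [-0.5, -0.6, -0.5]
width: 44.1
grasp_force: 0.0
```

Run:
```python
from h import *
d=get_image("top");W=cloud(d);eye=np.array(d["eye"]);im=d["image"];h=W[...,2]
np.savez("top4.npz",W=W,im=im)
cv2.imwrite("pics/t4.png",cv2.resize(im[105:215,190:340],(800,587),interpolation=cv2.INTER_CUBIC))
def f(n,r0,r1,c0,c1,t,z):
    m=np.zeros(h.shape,bool);m[r0:r1,c0:c1]=1;q=m&(h>t)
    n_,l,s,_=cv2.connectedComponentsWithStats(q.astype(np.uint8));q=l==1+np.argmax(s[1:,4])
    P=atz(W,eye,z)[q][:,:2].astype(np.float32);print(n,q.sum(),cv2.minAreaRect(P),P.mean(0))
f("pin",122,165,250,278,11,16);f("gear",158,196,290,332,27,34);f("bolt",168,206,207,245,9,13);f("hub",116,150,288,320,13,14)
go(0,0)
```

```text
pin 202 ((645.7181396484375, -20.81452178955078), (93.49078369140625, 19.85112190246582), 7.453159332275391) [645.32434  -20.938334]
gear 339 ((539.4427490234375, -158.28720092773438), (59.931297302246094, 61.92456817626953), 88.8614273071289) [ 540.25104 -157.36488]
bolt 121 ((508.06219482421875, 94.19863891601562), (82.76712799072266, 22.64225196838379), 41.553524017333984) [512.8435  94.0465]
hub 268 ((666.59326171875, -143.1011962890625), (65.53618621826172, 68.35236358642578), 0.15009324252605438) [ 668.369  -142.8965]
p [ 492.6 -325.2  171.8] th -3.015 tilt 0.0012 q [-0.6   0.44  1.75  0.    0.96 -2.3 ] w 44.0 t 26.5
shift in current axes /0.1m [4.477 3.847 0.007] turn z frac 0
```

View pics/t4.png

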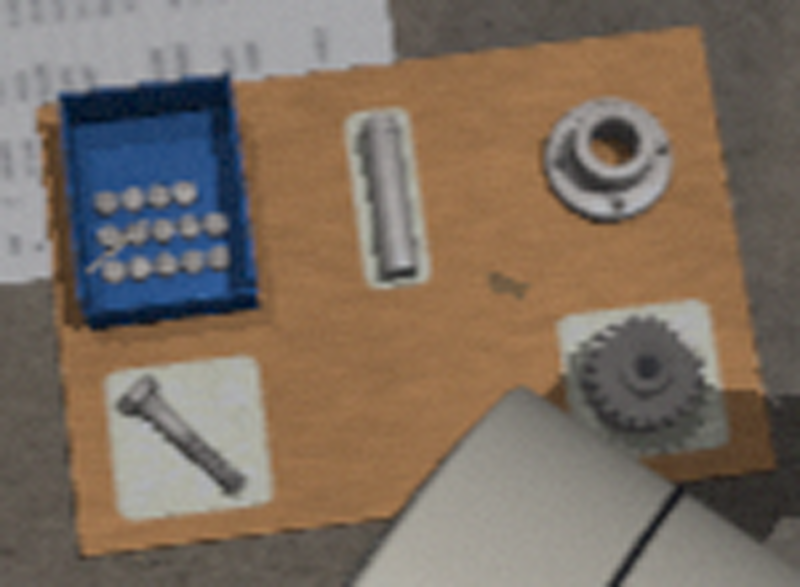

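The pin is centred along the narrow spot at (387,197), and the bolt (180,442), gear stack (645,380), hub and bin are all in place. Handing in.

```bash
python3 -c "
from h import *
print(close_job())"
```

```text
the job is handed in; nothing more can be done
None
```

I laid out the kit and handed it in after about 27 s of robot time; the hand-in returned no verdict. By the camera, everything is inside its limit: bearing about 5 mm off the right spot's centre (limit 12), gear about 4 mm off the bearing (limit 8), bolt about 7 mm off the left spot's centre (limit 15), pin about 2 mm off the narrow spot and aligned with it, and the hub and bin apparently unmoved.

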